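# Fetch the coverslip carton from behind the stacked sample boxes

## Robot

A 6-joint arm with a two-finger parallel gripper is mounted at the origin on a cart in front of the work surface, level with it; the furniture and walls round the work are solid. World frame = base frame: x ahead of the robot, y to its left, z up, the work surface at z = 0. Lengths are in m, angles in rad, forces in N, time in s.
With the tool pointing down it reaches from about 0.35 to 0.775 m from the base axis. Payload 5.5 kg.
Tool frame: the origin (TCP) lies where the fingers leave the gripper's body, on its centre line; the fingertips stand env.tip_reach ahead of it and the grasp point (between the pads) lies 54 mm ahead of it (env.tip_reach is the distance from the TCP to the fingertips, in m); z points along the fingers, y is the line along which they close (so a half turn about z gives the same grasp; the last joint's range is limited). The gripper opens to 85 mm and grips with 20 to 120 N. Pads are 22 mm wide; open, the fingers measure 114 mm over their backs; the gripper's body (76 mm by 85 mm) begins 54 mm behind the grasp point. The pads swing forward as they close: fully open they stand 13 mm farther back than shut.
Start: joints at [1.091, 0.313, 0.046, 1.304, 0, 1.431], TCP at [0.192, 0.542, 0.304] pointing down, gripper open.
Joint ranges: [-2.76, 2.76], [-0.86, 1.69], [-1.03, 1.26], [-2.2, 2.34], [-1.47, 1.5], [-3.14, 3.14]. Speed limits (rad/s): [2.57, 2.57, 3.14, 3.14, 3.14, 3.14].

## Interface

Orientations are given as a unit quaternion [w, x, y, z].
In Python, from workcell import status, optics, hand_in, env gives the robot as it stands.
- The arm moves only by the shell command python3 -m handwheel 'ROWS' [FORCE]. ROWS is a JSON object whose one key "deltas" holds a list of rows, each a list of 5 numbers: the opening, from -1 (shut) to 1 (fully open), then the shift along the tool's x, y, z in units of 40 mm (1.0 is 40 mm), then the turn about the tool's z in units of 10 degrees (1.0 is 10 degrees). In form: {"deltas": [[jaw, x, y, z, roll], ...]}. A call has 1 to 20 rows; each row shifts and turns the commanded pose from where the row before left it, along the tool's axes as they then stand; what a row does not reach is not made up. A row lasts 1/8 s, in which the tool goes at most 62.5 mm and 10.7 degrees, less where a joint would pass 70% of its speed; a pose out of reach is approached as far as the arm can. A call is refused whole if a number of a shift passes 1 or a number of a turn 1, either way. A call with a gripper value outside its range is refused whole. The fingers move at their own pace and stop on an object; FORCE is the grip in N (left out, the last holds). Time passes only in rows, so rows that do not move let the fingers close. It gives the time, the measured TCP pose, the force, the opening and the grip force at its end, in the units of the state.
- status.get_state(): the state, without advancing time (a new reading comes with each control period).
- optics.read_camera(name): name is "scene" or "top" or "wrist"; returns a dict with "frame" (384x512x3 uint8, red, green, blue), "depth" (384x512 float32, m along the optical axis (not along the pixel's ray), 0 where there is no reading), "vfov" (degrees; the focal length in pixels is half the picture's height over the tangent of half this angle, whatever the lens; pixels are square), "cx", "cy" (the principal point, pixels), "k1" (the pictures are not rectified: a ray, as slopes to the right and down, at radius r is drawn at 1 + k1 r^2 times it, then the intrinsics apply), "origin" and "attitude" of the camera in the world. Camera axes: x right, y down, z forward; pixel columns grow to the right and rows downward; lengths in m; the calibration is good to about 2 mm. A picture is of the moment at which its call begins.
- hand_in(): hands the job in; it is judged then, once.
The state is a dict: "clock": time; "joint_pos": joint angles; "qvel": joint speeds; "tau": joint torques, N m; "tcp_pos": TCP position; "orientation": TCP orientation; "wrist_force": force on the tool from outside, world axes, zero at the start; "ft_torque": the same for the moment, N m; "finger_gap": finger opening in m; "grip_force": force on a finger pad.
Only numpy, scipy, OpenCV 4.12 (cv2) and the standard library are available. Lean on these libraries where they do the work, as an engineer would, in place of code of your own. Each camera call takes 0.05 s, during which the arm holds its last target. There are 200 camera calls.

## Task

The coverslip carton lies behind a stack of two sample boxes on the grey stacking base: first set the small orange-lidded box squarely in the middle of the orange mat, then the larger blue-lidded box squarely in the middle of the blue mat, and then lay the carton flat, as it lay, in the middle of the steel plate. Then put the stack back as it was: the blue-lidded box fully down in the recesses of the base, and the orange-lidded box on it with its feet fully down in the recesses of the blue lid. Keep the boxes and the carton upright, and do not disturb the red-lidded cup, the stapler or the timer.

Things in the scene. Friction and masses are not known exactly. Their poses are not given: they have to be found in the camera images.
- orange_box: Small sample box, white body, fixed orange lid, 92 (x) x 46 (y) x 46 mm high, 0.13 kg. Origin: centre of its underside, at the bottom of its feet; x along its length, z up. Grip across the 46 mm. Four tapered feet 5.5 mm high (7 mm wide at the bottom, 11 at the top) at x +-36, y +-13 mm. Starts stacked on the blue-lidded box; a half turn about z makes no difference.
- blue_box: Larger sample box, white body, fixed blue lid, 104 (x) x 62 (y) x 46 mm high, 0.22 kg. Origin: centre of underside, at the bottom of its feet; x along its length, z up. Grip across the 62 mm. Feet like the other's at x +-42, y +-21. Lid recesses 16 mm square, 5 deep at x +-36, y +-13: the orange-lidded box seated there is centred, its origin 41 mm above this one, x axes parallel either way round.
- coverslip_carton: Closed cream and green carton, 30 (x) x 52 (y) x 22 mm high, 0.03 kg; origin at the centre of its underside, z up. Lies on the base behind the stack, centre about 73 mm from the base's origin along the base's +x. Grip across the 52 mm (its y). Only 6 mm from the blue-lidded box, with a low fence 10 mm behind it: the stack must go first.
- stacking_base: Fixed grey plate 8 mm high, 84 wide (y), from x -58 to +102 mm, with a fence 22 mm high at its +x end. Origin: on the worktop, under the middle of the box seat; +x points to the carton. Recesses 16 mm square, 5 deep at x +-42, y +-21 take the feet of the blue-lidded box: seated, it is centred, its origin 3 mm above this one, x axes parallel either way round. Carton rests 8 mm above this origin.
- orange_mat: Orange bench mat, fixed, 134 (x) x 92 (y) x 3 mm thick; origin at the centre of its underside. Middle of its top 3 mm above that. A box on it lies with its length along the mat's x.
- blue_mat: Blue bench mat, fixed, 134 (x) x 92 (y) x 3 mm thick; origin at the centre of its underside. A box on it lies with its length along the mat's x.
- steel_plate: Bare steel plate, fixed, 110 (x) x 130 (y) x 3 mm thick; origin at the centre of its underside. The carton may lie on it at any yaw.
- red_cup: Specimen cup with a red lid, 60 mm across, 67 mm high; stays where it is. Origin at the centre of its underside.
- stapler: Dark blue stapler, 34 x 130 x 48 mm; stays where it is. Origin at the centre of its underside.
- bench_timer: White bench timer, 54 x 62 x 61 mm; stays where it is. Origin at the centre of its underside.
Things that resemble listed ones, but are neither listed nor needed, are in the scene too. Leave any yellow look-alike of the blue_box alone.

How it is judged:
By the outcome, as a careful person would: the job done as asked, in the order asked, and still so for the second after the job is handed in, with the robot touching nothing.
It also fails if it takes over 144 s, if anything falls off the work surface, if the arm or the gripper's body presses on something with over 40 N, if the wrist force passes 120 N, or if a joint passes its speed limit or range.

## Working session

There is one attempt and no reset: what is moved stays moved. The work goes in short steps, Python scripts to look and compute and a shell command to move; the robot and the scene stay as the last step left them, time stands still between calls to the robot, and variables do not carry over. Pictures are saved under pics/ and viewed, at most 14 in all, crops included, and the job is handed in when it is done.

```bash
ls; mkdir -p pics; cat > h.py <<'E'
import numpy as np, cv2
from scipy.spatial.transform import Rotation as R
from workcell import status, optics, env
def rot(q): return R.from_quat([q[1],q[2],q[3],q[0]]).as_matrix()
def cam(n,save=None):
    c=optics.read_camera(n)
    if save: cv2.imwrite('pics/'+save+'.png',cv2.cvtColor(c['frame'],cv2.COLOR_RGB2BGR))
    return c
def rays(c,uv):
    uv=np.atleast_2d(np.asarray(uv,float)); f=c['frame'].shape[0]/2/np.tan(np.radians(c['vfov'])/2)
    d=(uv-[c['cx'],c['cy']])/f; s=d.copy()
    for _ in range(20): s=d/(1+c['k1']*(s**2).sum(1,keepdims=True))
    return np.c_[s,np.ones(len(s))]
def att(c):
    a=np.asarray(c['attitude'],float); return rot(a) if a.size==4 else a.reshape(3,3)
def onplane(c,uv,z):
    r=rays(c,uv)@att(c).T; o=np.asarray(c['origin']); return o+r*((z-o[2])/r[:,2])[:,None]
def bydepth(c,uv):
    uv=np.atleast_2d(uv).astype(int); d=c['depth'][uv[:,1],uv[:,0]]
    return np.asarray(c['origin'])+(rays(c,uv)*d[:,None])@att(c).T
E
python3 - <<'E'
from h import *
import numpy as np
for n in ('scene','top','wrist'):
    c=cam(n,n+'0'); print(n,c['vfov'],c['cx'],c['cy'],c['k1'],c['origin'],c['attitude'])
print(status.get_state(), env.tip_reach)
E
```

```text
pics
scene 47.03369141688012 260.0760580004947 190.07403235095788 -0.09852688768298212 [ 0.09698188 -0.91563103  0.91974742] [-0.41552797  0.87555566 -0.22134222  0.10838086]
top 54.943866954427115 261.9974196967524 190.5965028490408 -0.1088589482256431 [0.54282069 0.02160297 1.08914802] [-0.00735744  0.71011942 -0.7037484   0.02035846]
wrist 70.82317980498466 253.22849085858704 195.45931549946783 -0.049503275080082114 [0.11835196 0.56657905 0.37260514] [0.127976   0.80635479 0.57043247 0.08955939]
{'clock': 0.15, 'joint_pos': array([1.09140596e+00, 3.13799265e-01, 4.52685011e-02, 1.30363448e+00,
       1.84013753e-05, 1.43119035e+00]), 'qvel': array([-0.00154995, -0.0022234 ,  0.00419978,  0.00032089, -0.00041852,
       -0.00174196]), 'tau': array([ 6.97146406e-04, -4.81065810e+01,  2.98814625e+01,  1.39123292e-02,
       -1.26717773e-04, -2.06721765e-06]), 'tcp_pos': array([0.19151405, 0.54186747, 0.30324164]), 'orientation': array([-2.17236918e-04,  1.69076061e-01,  9.85602768e-01, -6.49136861e-04]), 'wrist_force': array([-0.75090487, -0.33029141,  0.11267576]), 'ft_torque': array([ 0.00762871, -0.04579565,  0.00684016]), 'grip_force': 0.0, 'finger_gap': 0.0854357962019349} 0.0726
```

View pics/top0.png

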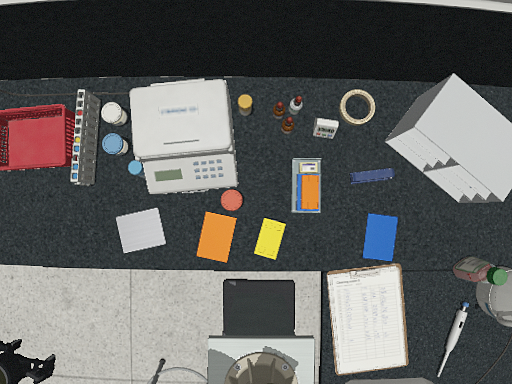

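View pics/scene0.png

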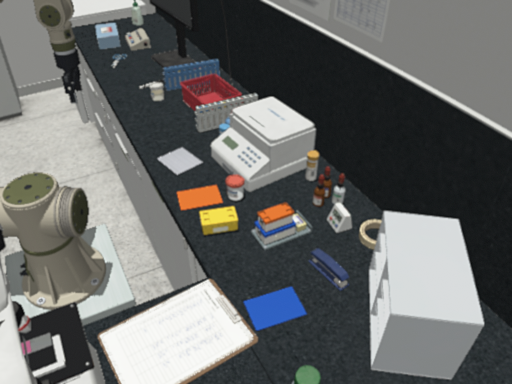

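Candidates (top view): the orange lid on the stack (311,193) against the orange mat (216,237) and red cup (231,200). The blue box under the orange one (297,190) against the yellow look-alike (270,238), blue mat (380,237) and stapler (373,175). The cream/green carton (308,168) against the timer (326,128). The steel plate (141,230) against the white scale. I choose the stack at (307,190) with the carton at (308,168), and will check that with a crop.

```bash
cat >> h.py <<'E'
HS={'orange':((5,150,120),(16,255,255)),'blue':((102,150,80),(116,255,255)),'yellow':((24,140,120),(33,255,255))}
def blobs(c,col,minA=60):
    hsv=cv2.cvtColor(c['frame'],cv2.COLOR_RGB2HSV); m=cv2.inRange(hsv,*HS[col]) 
    cs,_=cv2.findContours(m,cv2.RETR_EXTERNAL,cv2.CHAIN_APPROX_NONE)
    return sorted([k[:,0] for k in cs if cv2.contourArea(k)>minA],key=lambda k:-len(k))
def rect(c,k,z):
    p=onplane(c,k,z)[:,:2]; (x,y),(w,h),a=cv2.minAreaRect((p*1000).astype(np.float32))
    if w<h: w,h,a=h,w,a+90
    return np.round([x,y,w,h,(a+90)%180-90],1)
E
python3 - <<'E'
from h import *
c=cam('top')
for col in HS:
    for k in blobs(c,col): print(col,k.mean(0).round(),rect(c,k,0.003),'z95',rect(c,k,.095))
g=c['frame']; cr=cv2.resize(g[145:260,100:400],None,fx=2.6,fy=2.6,interpolation=cv2.INTER_CUBIC)
cv2.imwrite('pics/crop1.png',cr[:,:,::-1])
# steel plate
hsv=cv2.cvtColor(g,cv2.COLOR_RGB2HSV); m=cv2.inRange(hsv,(0,0,140),(180,60,255)); 
cs,_=cv2.findContours(m,cv2.RETR_EXTERNAL,cv2.CHAIN_APPROX_NONE)
for k in cs:
    if cv2.pointPolygonTest(k,(141,230),False)>0: print('steel',rect(c,k[:,0],.003))
for n,uv in dict(lid=(312,193),bluelid=(298,193),carton=(308,167),cart2=(305,166),base=(295,175),mat=(380,237),cup=(231,200),yel=(270,238),stap=(373,175),timer=(326,128)).items(): print(n,bydepth(c,uv).round(3))
E
```

```text
orange [216. 237.] [449.4 135.8 134.7  94.1 -11.6] z95 [457.3 126.2 123.3  86.1 -11.6]
orange [310. 192.] [ 584.  -139.    98.9   48.3   -1.7] z95 [ 580.5 -125.4   90.5   44.2   -1.7]
blue [380. 237.] [ 450.4 -351.7  135.7   94.    -7.2] z95 [ 458.2 -320.1  124.2   86.1   -7.2]
blue [302. 195.] [ 5.827e+02 -1.326e+02  1.065e+02  6.230e+01  4.000e-01] z95 [ 5.793e+02 -1.196e+02  9.750e+01  5.710e+01  4.000e-01]
yellow [269. 238.] [445.6 -21.2 109.7  67.4 -15.5] z95 [453.9 -17.6 100.4  61.7 -15.5]
steel [465.7 360.6 130.7 111.1 -76.6]
lid [[ 0.577 -0.133  0.09 ]]
bluelid [[ 0.578 -0.099  0.051]]
carton [[ 0.654 -0.13   0.03 ]]
cart2 [[ 0.657 -0.121  0.031]]
base [[ 0.632 -0.095  0.008]]
mat [[ 0.45  -0.352  0.003]]
cup [[0.556 0.089 0.066]]
yel [[ 0.45  -0.021  0.043]]
stap [[ 0.631 -0.315  0.049]]
timer [[ 0.765 -0.179  0.051]]
```

View pics/crop1.png

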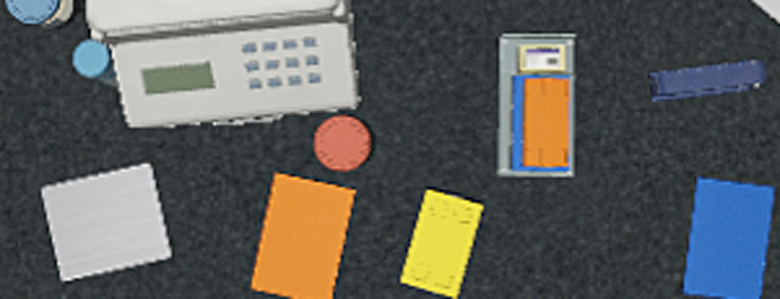

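The crop confirms it: the stack on the grey base with its orange lid over the blue lid, and the cream/green carton behind it inside the fence. The yellow look-alike stands on its own. I'll move over the stack for a closer look.

```bash
cat >> h.py <<'E'
def go(x,y,z,yaw=None,tcp=None):
    """print roll first (tool y at yaw+90), then shift in tool axes (after roll), units of moves; z = TCP height"""
    s=status.get_state(); p=s['tcp_pos']; M=rot(s['orientation'])
    cur=np.degrees(np.arctan2(M[1,1],M[0,1]))-90; 
    t=cur if yaw is None else yaw
    roll=-(((t-cur)+90)%180-90); a=np.radians(cur-roll+90)
    Y=np.array([np.cos(a),np.sin(a),0]); X=np.array([-np.sin(a),np.cos(a),0]); d=np.array([x,y,z])-p
    print('tcp',p.round(4),'yaw',round(cur,2),'roll',round(roll/10,3),'shift',(np.array([d@X,d@Y,-d[2]])/.04).round(3),'gap',round(s['finger_gap'],4),'t',round(s['clock'],1),'F',s['wrist_force'].round(1),'grip',round(s['grip_force'],1))
E
python3 -m handwheel '{"deltas":[[1,0,0,0,-0.89],[1,0,0,0,-0.89],[1,-0.57,-0.97,0,0],[1,-0.57,-0.97,0,0],[1,-0.57,-0.97,0,0],[1,-0.57,-0.97,0,0],[1,-0.57,-0.97,0,0],[1,-0.57,-0.97,0,0],[1,-0.57,-0.97,0,0],[1,-0.57,-0.97,0,0],[1,-0.57,-0.97,0,0],[1,-0.57,-0.97,0,0],[1,-0.57,-0.97,0,0],[1,-0.57,-0.97,0,0],[1,-0.57,-0.97,0,0],[1,-0.57,-0.97,0,0],[1,-0.57,-0.97,0,0],[1,-0.57,-0.97,0,0],[1,-0.57,-0.97,0,0],[1,0,0,0,0]]}'
python3 - <<'E'
from h import *
go(.58,-.13,.3,-1.7)
c=cam('wrist','w1'); print(c['origin'])
E
```

```text
clock: 2.7
tcp_pos: [0.5609, -0.1312, 0.3028]
orientation: [-0.0, 0.016, 1.0, -0.0]
wrist_force: [-0.7, -0.2, -0.4]
finger_gap: 0.0855
grip_force: 0.0
tcp [ 0.5609 -0.1312  0.3028] yaw -1.87 roll -0.017 shift [-0.477  0.043  0.071] gap 0.0855 t 2.7 F [-0.7 -0.2 -0.4] grip 0.0
[ 0.48323724 -0.13029481  0.37237858]
```

View pics/w1.png

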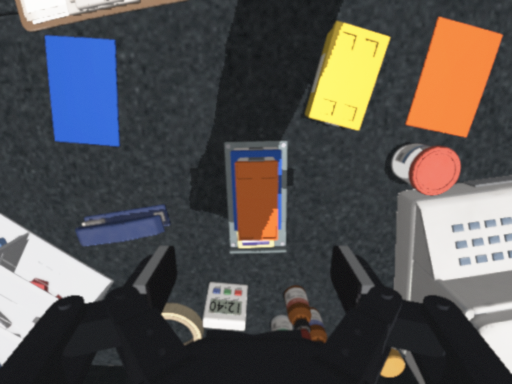

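```bash
sed -i "s/'orange':((5,150,120)/'orange':((5,150,70)/; s/'blue':((102,150,80)/'blue':((102,150,40)/" h.py; python3 - <<'E'
from h import *
c=cam('wrist')
for col in HS:
    for k in blobs(c,col,150): print(col,k.mean(0).round(),'z3',rect(c,k,0.003),'z49',rect(c,k,.049),'z90',rect(c,k,.090))
g=c['frame'][130:265,205:310]
cv2.imwrite('pics/crop2.png',cv2.resize(cv2.convertScaleAbs(g,alpha=1.6),None,fx=4.4,fy=4.4,interpolation=cv2.INTER_CUBIC)[:,:,::-1])
E
```

```text
orange [451.  78.] z3 [452.7 132.4 134.5  93.4 -11.7] z49 [456.4  99.9 117.8  81.8 -11.7] z90 [459.7  70.9 102.9  71.4 -11.7]
orange [255. 200.] z3 [ 6.130e+02 -1.298e+02  1.190e+02  5.750e+01 -4.000e-01] z49 [ 5.968e+02 -1.297e+02  1.042e+02  5.030e+01 -4.000e-01] z90 [ 5.823e+02 -1.296e+02  9.100e+01  4.390e+01 -4.000e-01]
orange [298. 315.] z3 [817.6 -63.6  35.1  34.  -78. ] z49 [775.9 -71.7  30.7  29.8 -78. ] z90 [738.7 -78.9  26.9  26.  -78. ]
blue [255. 183.] z3 [ 5.969e+02 -1.297e+02  1.174e+02  6.880e+01 -4.000e-01] z49 [ 5.827e+02 -1.296e+02  1.028e+02  6.030e+01 -4.000e-01] z90 [ 5.700e+02 -1.295e+02  8.970e+01  5.260e+01 -4.000e-01]
blue [82. 90.] z3 [ 453.8 -353.3  134.5   93.3   -7.4] z49 [ 457.4 -325.4  117.8   81.7   -7.4] z90 [ 460.6 -300.5  102.9   71.4   -7.4]
yellow [345.  74.] z3 [448.8  -9.  119.3  73.3 -15.3] z49 [452.9 -24.  104.4  64.2 -15.3] z90 [456.7 -37.2  91.2  56.  -15.3]
```

View pics/crop2.png

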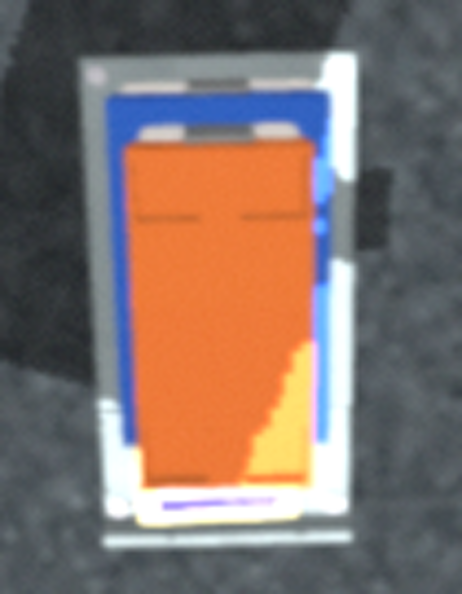

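The wrist crop shows the orange lid at about (255,200) on the blue lid, with the carton at its +x end. Lid centre is about (0.582,-0.130) with yaw about -0.4°. I'll go partway down and re-measure.

```bash
python3 -m handwheel '{"deltas":[[1,0,0,0,-0.15],[1,-0.27,0.02,0.8,0],[1,-0.27,0.02,0.8,0],[1,0,0,0.8,0],[1,0,0,0,0],[1,0,0,0,0]]}'
python3 - <<'E'
from h import *
go(.5824,-.1296,.126,-0.4)
c=cam('wrist')
for col in HS:
    for k in blobs(c,col,150): print(col,k.mean(0).round(),k.min(0),k.max(0),'z3',rect(c,k,0.003),'z49',rect(c,k,.049),'z90',rect(c,k,.090))
E
```

```text
clock: 3.55
tcp_pos: [0.5817, -0.1263, 0.2093]
orientation: [0.001, 0.001, 1.0, -0.0]
wrist_force: [-0.7, -0.2, 0.2]
finger_gap: 0.0856
grip_force: 0.0
tcp [ 0.5817 -0.1263  0.2093] yaw -0.09 roll 0.031 shift [-0.017 -0.081  2.084] gap 0.0856 t 3.5 F [-0.7 -0.2  0.2] grip 0.0
orange [251. 212.] [220 157] [283 270] z3 [ 6.194e+02 -1.302e+02  1.345e+02  6.550e+01 -3.000e-01] z49 [ 6.002e+02 -1.298e+02  1.121e+02  5.460e+01 -3.000e-01] z90 [ 5.830e+02 -1.295e+02  9.210e+01  4.490e+01 -3.000e-01]
orange [492.  69.] [453   0] [511 131] z3 [461.1 118.7 112.4  70.9 -11.6] z49 [468.2  77.5  93.6  59.1 -11.6] z90 [474.6  40.9  76.9  48.5 -11.6]
blue [34. 65.] [0 0] [ 70 132] z3 [ 461.4 -345.6  120.6   76.4   -7.4] z49 [ 468.5 -309.3  100.5   63.7   -7.4] z90 [ 474.8 -276.9   82.6   52.3   -7.4]
blue [238. 174.] [216 142] [287 244] z3 [ 5.946e+02 -1.299e+02  1.157e+02  7.270e+01 -5.000e-01] z49 [ 5.795e+02 -1.296e+02  9.640e+01  6.060e+01 -5.000e-01] z90 [ 5.660e+02 -1.293e+02  7.920e+01  4.980e+01 -5.000e-01]
yellow [375.  46.] [330   0] [443 117] z3 [450.4  -5.5 110.7  75.1 -15.5] z49 [459.3 -25.9  92.2  62.6 -15.5] z90 [467.3 -44.1  75.7  51.4 -15.5]
```

```bash
python3 -m handwheel '{"deltas":[[1,-0.03,-0.08,0.5,0.02],[1,0,0,0.6,0],[1,0,0,0.6,0],[1,0,0,0.38,0],[1,0,0,0,0],[1,0,0,0,0]]}'
python3 - <<'E'
from h import *
go(.583,-.1295,.126,-0.3)
E
```

```text
clock: 4.35
tcp_pos: [0.5834, -0.1303, 0.1259]
orientation: [0.001, 0.003, 1.0, -0.0]
wrist_force: [0.6, -0.4, 0.8]
finger_gap: 0.0854
grip_force: 0.0
tcp [ 0.5834 -0.1303  0.1259] yaw -0.36 roll -0.006 shift [ 0.01   0.021 -0.002] gap 0.0854 t 4.3 F [ 0.6 -0.4  0.8] grip 0.0
```

```bash
python3 -m handwheel '{"deltas":[[-1,0,0.02,0,0],[-1,0,0,0,0],[-1,0,0,0,0],[-1,0,0,0,0],[-1,0,0,0,0],[-1,0,0,0,0],[-1,0,0,0,0],[-1,0,0,0,0]]}' 35
python3 - <<'E'
from h import *
go(.583,-.1295,.126,-0.3)
E
```

```text
clock: 5.35
tcp_pos: [0.583, -0.1292, 0.1253]
orientation: [0.001, 0.003, 1.0, 0.0]
wrist_force: [0.7, 2.3, 5.6]
finger_gap: 0.0453
grip_force: 36.3
tcp [ 0.583  -0.1292  0.1253] yaw -0.36 roll -0.006 shift [ 0.001 -0.007 -0.018] gap 0.0453 t 5.3 F [0.7 2.3 5.6] grip 36.3
```

```bash
python3 -m handwheel '{"deltas":[[-1,0,0,-0.15,0],[-1,0,0,-0.4,0],[-1,0,0,-0.8,0],[-1,0,0,-0.8,0],[-1,0,0,-0.8,0],[-1,0.25,0.7,0,0],[-1,0.25,0.7,0,0],[-1,0.25,0.7,0,0.5],[-1,0.25,0.7,0,0.5],[-1,0.25,0.7,0,0],[-1,0.25,0.7,0,0],[-1,0.25,0.7,0,0],[-1,0,0.4,0,0],[-1,0,0,0,0],[-1,0,0,0,0]]}'
python3 - <<'E'
from h import *
c=cam('wrist','w2'); go(.4527,.1324,.1253-.041,-11.6)
for k in blobs(c,'orange',150): print(k.mean(0).round(),k.min(0),k.max(0),'z3',rect(c,k,0.003))
for k in blobs(c,'blue',150): print('b',k.mean(0).round(),k.min(0),k.max(0),'z49',rect(c,k,0.049))
E
```

```text
clock: 7.22
tcp_pos: [0.5347, 0.0867, 0.2428]
orientation: [0.0, 0.091, 0.996, -0.0]
wrist_force: [-0.2, 0.5, -1.7]
finger_gap: 0.0457
grip_force: 36.3
tcp [0.5346 0.0866 0.2427] yaw -10.43 roll 0.117 shift [2.237 0.711 3.96 ] gap 0.0455 t 7.3 F [ 0.4 -0.5 -1.5] grip 36.3
[253. 256.] [197 185] [310 334] z3 [655.9  63.2 227.  136.6 -10.5]
[283.  92.] [240  28] [331 159] z3 [452.6 133.3 134.1  92.5 -11.8]
b [ 77. 255.] [ 35 214] [117 301] z49 [ 5.828e+02 -1.264e+02  1.071e+02  6.880e+01 -4.000e-01]
```

View pics/w2.png

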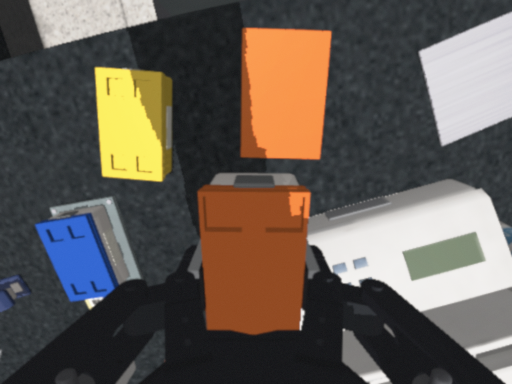

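Picture: the box is held in the jaws (253,256) and the orange mat is fully visible at (283,92), giving mat (452.6,133.3) with yaw -11.8°.

```bash
python3 -m handwheel '{"deltas":[[-1,0.55,0.17,0,0.12],[-1,0.55,0.17,0,0],[-1,0.55,0.17,0,0],[-1,0.55,0.17,0.3,0],[-1,0,0,0.8,0],[-1,0,0,0.8,0],[-1,0,0,0.6,0],[-1,0,0,0.6,0],[-1,0,0,0.3,0],[-1,0,0,0,0],[-1,0,0,0,0]]}'
python3 - <<'E'
from h import *
go(.4526,.1333,.0843,-11.8)
c=cam('wrist')
for k in blobs(c,'orange',150): print(k.mean(0).round(),k.min(0),k.max(0),'z3',rect(c,k,0.003),'lid',rect(c,k,status.get_state()['tcp_pos'][2]-.0353))
E
```

```text
clock: 8.65
tcp_pos: [0.4542, 0.1312, 0.1075]
orientation: [0.001, 0.101, 0.995, 0.0]
wrist_force: [0.2, -0.7, -1.1]
finger_gap: 0.0455
grip_force: 36.2
tcp [0.4542 0.1312 0.1075] yaw -11.59 roll 0.021 shift [0.049 0.044 0.58 ] gap 0.0455 t 8.7 F [ 0.2 -0.7 -1.1] grip 36.2
[257. 219.] [186 122] [331 334] z3 [469.5 130.  168.9  91.9 -11.6] lid [433.  136.1 101.5  55.2 -11.6]
```

```bash
python3 -m handwheel '{"deltas":[[-1,0.04,0.04,0.2,0.02],[-1,0,0,0.2,0],[-1,0,0,0.13,0],[-1,0,0,0.06,0],[-1,0,0,0,0],[-1,0,0,0,0]]}'
python3 - <<'E'
from h import *
go(.4526,.1333,.0843,-11.8)
E
```

```text
clock: 9.45
tcp_pos: [0.4518, 0.1333, 0.0841]
orientation: [-0.0, 0.102, 0.995, -0.0]
wrist_force: [-6.3, -0.1, 13.5]
finger_gap: 0.0453
grip_force: 37.6
tcp [0.4518 0.1333 0.0841] yaw -11.76 roll 0.004 shift [-0.02   0.004 -0.004] gap 0.0453 t 9.4 F [-6.3 -0.1 13.5] grip 37.6
```

```bash
python3 -m handwheel '{"deltas":[[-1,0,0,-0.03,0],[0.2,0,0,0,0],[1,0,0,0,0],[1,0,0,0,0],[1,0,0,0,0],[1,0,0,-0.4,0],[1,0,0,-0.8,0],[1,0,0,-0.9,0],[1,0,0,-0.9,0],[1,0,0,-0.9,0],[1,0,0,0,0],[1,0,0,0,0]]}'
python3 - <<'E'
from h import *
go(.583,-.128,.25,-0.4)
c=cam('wrist','w3')
for k in blobs(c,'orange',150): print(k.mean(0).round(),k.min(0),k.max(0),'z3',rect(c,k,0.003),'lid',rect(c,k,.049))
E
```

```text
clock: 10.95
tcp_pos: [0.4519, 0.1332, 0.2398]
orientation: [-0.0, 0.103, 0.995, -0.0]
wrist_force: [0.0, 0.0, 0.1]
finger_gap: 0.0854
grip_force: 0.0
tcp [0.4519 0.1332 0.2398] yaw -11.77 roll -1.137 shift [-3.324 -6.506 -0.255] gap 0.0854 t 10.9 F [0.  0.  0.1] grip 0.0
[255. 173.] [213 119] [296 231] z3 [453.1 133.3 134.8  92.5 -11.8] lid [441.5 135.5 114.6  78.6 -11.8]
```

View pics/w3.png

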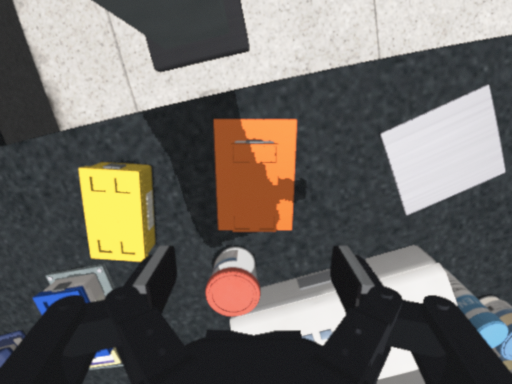

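```bash
python3 -m handwheel '{"deltas":[[1,0,0,0,-0.57],[1,0,0,0,-0.57],[1,-0.41,-0.81,0,0],[1,-0.41,-0.81,0,0],[1,-0.41,-0.81,0,0],[1,-0.41,-0.81,0,0],[1,-0.41,-0.81,0,0],[1,-0.41,-0.81,0,0],[1,-0.41,-0.81,0,0],[1,-0.41,-0.81,0,0],[1,0,0,0,0],[1,0,0,0,0]]}'
python3 - <<'E'
from h import *
c=cam('wrist')
for k in blobs(c,'blue',150): print(k.mean(0).round(),k.min(0),k.max(0),'z3',rect(c,k,0.003),'lid',rect(c,k,.049))
go(.583,-.1290,.085,-0.4)
import cv2
# lid on mat from w3 geometry: rotate camera offset for that pose approx
s=rot([0,0.103,0.9947,0])
E
```

```text
clock: 12.5
tcp_pos: [0.5808, -0.1264, 0.2387]
orientation: [-0.001, 0.003, 1.0, 0.001]
wrist_force: [0.3, 0.2, -0.4]
finger_gap: 0.0852
grip_force: 0.0
[44. 63.] [0 0] [ 86 132] z3 [ 454.3 -353.4  133.2   93.3   -7.3] lid [ 461.6 -319.4  113.1   79.3   -7.3]
[252. 188.] [220 140] [283 238] z3 [ 5.969e+02 -1.299e+02  1.212e+02  7.140e+01 -5.000e-01] lid [ 5.828e+02 -1.296e+02  1.030e+02  6.070e+01 -5.000e-01]
tcp [ 0.5808 -0.1261  0.2392] yaw -0.35 roll 0.005 shift [-0.055 -0.073  3.854] gap 0.0855 t 12.6 F [ 0.8 -0.5  0.4] grip 0.0
```

```bash
python3 -m handwheel '{"deltas":[[1,-0.05,-0.08,0.6,0],[1,0,0,0.8,0],[1,0,0,0.8,0],[1,0,0,0.8,0],[1,0,0,0.5,0],[1,0,0,0.33,0],[1,0,0,0,0],[1,0,0,0,0]]}' && python3 -m handwheel '{"deltas":[[-1,0,0,0,0],[-1,0,0,0,0],[-1,0,0,0,0],[-1,0,0,0,0],[-1,0,0,0,0],[-1,0,0,0,0]]}' 40
python3 - <<'E'
from h import *
go(.583,-.1292,.085,-0.4)
E
```

```text
clock: 13.55
tcp_pos: [0.5842, -0.1299, 0.088]
orientation: [0.001, 0.003, 1.0, -0.0]
wrist_force: [0.5, -0.1, 0.2]
finger_gap: 0.0855
grip_force: 0.0
clock: 14.3
tcp_pos: [0.5843, -0.1301, 0.0883]
orientation: [0.001, 0.003, 1.0, -0.0]
wrist_force: [0.1, 2.0, 6.2]
finger_gap: 0.0616
grip_force: 43.1
tcp [ 0.5843 -0.1301  0.0883] yaw -0.37 roll 0.003 shift [0.032 0.023 0.082] gap 0.0616 t 14.3 F [0.1 2.  6.2] grip 43.1
```

```bash
python3 -m handwheel '{"deltas":[[-1,0,0,-0.15,0],[-1,0,0,-0.4,0],[-1,0,0,-0.9,0],[-1,0,0,-0.9,0],[-1,0,0,-0.9,0],[-1,0,0,0,0.7],[-1,0.1,-0.75,0,0],[-1,0.1,-0.75,0,0],[-1,0.1,-0.75,0,0],[-1,0.1,-0.75,0,0],[-1,0.1,-0.75,0,0],[-1,0.1,-0.75,0,0],[-1,0.1,-0.75,0,0],[-1,0.1,-0.75,0,0],[-1,0,0,0,0],[-1,0,0,0,0]]}'
python3 - <<'E'
from h import *
c=cam('wrist','w4'); go(.4540,-.3535,.0883,-7.4)
for k in blobs(c,'blue',150): print(k.mean(0).round(),k.min(0),k.max(0),'z3',rect(c,k,0.003),'lid',rect(c,k,status.get_state()['tcp_pos'][2]-.0393))
E
```

```text
clock: 16.3
tcp_pos: [0.521, -0.3637, 0.2174]
orientation: [-0.0, 0.064, 0.998, 0.0]
wrist_force: [0.5, 0.2, -1.6]
finger_gap: 0.0614
grip_force: 44.2
tcp [ 0.5212 -0.3633  0.2174] yaw -7.35 roll 0.005 shift [1.697 0.026 3.227] gap 0.0616 t 16.4 F [-0.3  0.3 -2.1] grip 44.2
[253. 249.] [179 167] [327 338] z3 [ 620.7 -378.   236.1  161.6   -7.3] lid [ 511.7 -364.    90.5   61.9   -7.3]
[255. 100.] [207  45] [303 157] z3 [ 440.  -352.7  107.4   92.2   -7.3] lid [ 442.4 -354.3   41.2   35.3   -7.3]
```

View pics/w4.png

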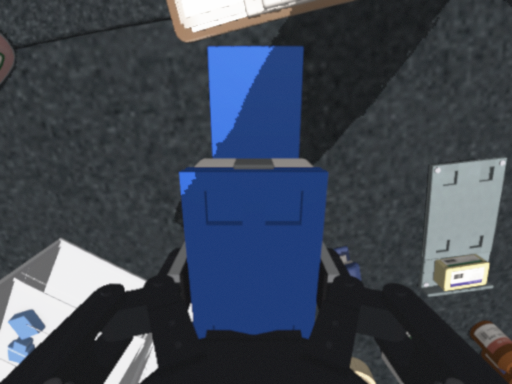

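```bash
python3 -m handwheel '{"deltas":[[-1,0.56,0.01,0,0],[-1,0.56,0.01,0,0],[-1,0.56,0,0,0],[-1,0,0,0.6,0],[-1,0,0,0.8,0],[-1,0,0,0.8,0],[-1,0,0,0.5,0],[-1,0,0,0,0],[-1,0,0,0,0]]}'
python3 - <<'E'
from h import *
go(.4546,-.3540,.0883,-7.4)
E
```

```text
clock: 17.48
tcp_pos: [0.4553, -0.3544, 0.1101]
orientation: [0.001, 0.064, 0.998, -0.0]
wrist_force: [-0.1, -0.2, -1.3]
finger_gap: 0.0613
grip_force: 44.2
tcp [ 0.4553 -0.3544  0.1101] yaw -7.32 roll 0.008 shift [0.019 0.007 0.545] gap 0.0613 t 17.5 F [-0.1 -0.2 -1.3] grip 44.2
```

```bash
python3 -m handwheel '{"deltas":[[-1,0.02,0.01,0.2,0.01],[-1,0,0,0.2,0],[-1,0,0,0.1,0],[-1,0,0,0.05,0],[-1,0,0,0,0],[-1,0,0,0,0]]}'; python3 - <<'E'
from h import *
go(.4546,-.3540,.0883,-7.4)
E
```

```text
clock: 18.23
tcp_pos: [0.4536, -0.3538, 0.0883]
orientation: [0.0, 0.065, 0.998, 0.0]
wrist_force: [-3.6, 2.2, 9.6]
finger_gap: 0.0611
grip_force: 45.4
tcp [ 0.4536 -0.3538  0.0883] yaw -7.47 roll -0.007 shift [-0.025 -0.001 -0.001] gap 0.0611 t 18.2 F [-3.6  2.2  9.6] grip 45.4
```

```bash
python3 -m handwheel '{"deltas":[[-1,0,0,-0.02,0],[0.7,0,0,0,0],[1,0,0,0,0],[1,0,0,0,0],[1,0,0,-0.4,0],[1,0,0,-0.8,0],[1,0,0,-0.9,0],[1,0,0,-0.9,0],[1,0,0,-0.8,0],[1,0,0,0,-0.7],[1,0,0,0,0],[1,0,0,0,0]]}'
python3 - <<'E'
from h import *
c=cam('wrist','w5'); go(.62,-.13,.24,-.4)
for k in blobs(c,'blue',150): print(k.mean(0).round(),k.min(0),k.max(0),'z3',rect(c,k,0.003),'z49',rect(c,k,.049))
E
python3 -m handwheel '{"deltas":[[1,-0.6,0.76,0,0],[1,-0.6,0.76,0,0],[1,-0.6,0.76,0,0],[1,-0.6,0.76,0,0],[1,-0.6,0.76,0,0],[1,-0.6,0.76,0,0],[1,-0.6,0.76,0,0],[1,0,0,0,0],[1,0,0,0,0]]}'
python3 - <<'E'
from h import *
c=cam('wrist','w6'); go(.656,-.13,.24,-.4)
d=c['depth']; f=c['frame']
v,u=np.mgrid[0:384:1,0:512:1]; uv=np.c_[u.ravel(),v.ravel()]; P=bydepth(c,uv); z=P[:,2].reshape(384,512)
X=P[:,0].reshape(z.shape);Y=P[:,1].reshape(z.shape)
m=((z>.024)&(z<.036)&(abs(X-.655)<.04)&(abs(Y+.13)<.045)).astype(np.uint8)
cs,_=cv2.findContours(m,cv2.RETR_EXTERNAL,cv2.CHAIN_APPROX_NONE)
for k in cs:
  if len(k)>20: print('carton?',k[:,0].mean(0),rect(c,k[:,0],.030))
m=((z>.004)&(z<.0115)&(abs(X-.6)<.1)&(abs(Y+.13)<.055)).astype(np.uint8)
cs,_=cv2.findContours(m,cv2.RETR_EXTERNAL,cv2.CHAIN_APPROX_NONE)
for k in cs:
  if len(k)>60: print('base?',k[:,0].mean(0),rect(c,k[:,0],.008))
E
```

```text
clock: 19.73
tcp_pos: [0.4537, -0.3538, 0.2399]
orientation: [-0.0, 0.005, 1.0, 0.0]
wrist_force: [0.0, -0.8, 0.7]
finger_gap: 0.0856
grip_force: 0.0
tcp [ 0.4536 -0.3538  0.2397] yaw -0.56 roll -0.016 shift [-4.12   5.624 -0.009] gap 0.0856 t 19.8 F [ 0.1 -0.4 -0.3] grip 0.0
[254. 174.] [211 114] [302 238] z3 [ 457.1 -355.   143.    93.    -7.4] z49 [ 444.9 -355.   121.5   79.1   -7.4]
clock: 20.9
tcp_pos: [0.6232, -0.1426, 0.2393]
orientation: [-0.001, 0.004, 1.0, 0.0]
wrist_force: [0.4, -0.7, -0.3]
finger_gap: 0.085
grip_force: 0.0
tcp [ 0.623  -0.1431  0.2394] yaw -0.52 roll -0.012 shift [-0.822  0.332 -0.014] gap 0.0856 t 20.9 F [-0.3 -1.2  0.1] grip 0.0
carton? [263.48571429 212.2       ] [ 655.5 -133.    51.7   31.9  -88.8]
base? [265.625      169.79285714] [ 6.051e+02 -1.294e+02  1.566e+02  8.420e+01 -4.000e-01]
```

View pics/w6.png

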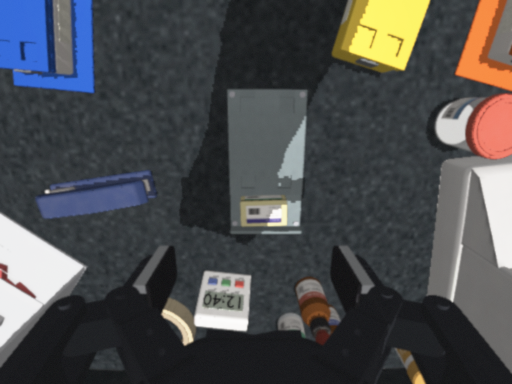

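Picture: the carton alone is on the base at (263,212), with the base at (266,165). The boxes at the edges sit on their mats.

```bash
python3 -m handwheel '{"deltas":[[1,-0.4,0.14,0.4,-0.1],[1,-0.41,0.14,0.8,0],[1,0,0,0.8,0],[1,0,0,0.5,0],[1,0,0,0,0],[1,0,0,0,0]]}'
python3 - <<'E'
from h import *
c=cam('wrist','w7'); go(.6555,-.132,.081,0.5)
v,u=np.mgrid[0:384:1,0:512:1]; uv=np.c_[u.ravel(),v.ravel()]; P=bydepth(c,uv).reshape(384,512,3); X,Y,z=P[...,0],P[...,1],P[...,2]
m=((z>.024)&(z<.036)&(abs(X-.655)<.04)&(abs(Y+.13)<.045)).astype(np.uint8)
cs,_=cv2.findContours(m,cv2.RETR_EXTERNAL,cv2.CHAIN_APPROX_NONE)
for k in cs:
  if len(k)>20: print('carton?',k[:,0].mean(0),rect(c,k[:,0],.030))
E
```

```text
clock: 21.7
tcp_pos: [0.6564, -0.1319, 0.1402]
orientation: [0.0, -0.004, 1.0, -0.0]
wrist_force: [-0.2, -0.8, 0.0]
finger_gap: 0.0853
grip_force: 0.0
tcp [ 0.6567 -0.1319  0.1408] yaw 0.51 roll 0.001 shift [ 0.03  -0.003  1.496] gap 0.0849 t 21.8 F [0.2 0.5 0. ] grip 0.0
carton? [254.05555556 219.1712963 ] [ 655.4 -133.    51.7   31.3  -89.5]
```

View pics/w7.png

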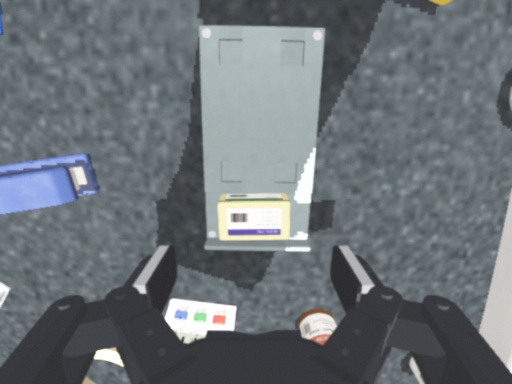

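Picture: the carton at (254,219) is centred between the open fingers. The base recesses are visible at (231,52), (292,52), (231,172) and (286,172).

```bash
python3 -m handwheel '{"deltas":[[1,0.03,-0.02,0.6,0],[1,0,0,0.5,0],[1,0,0,0.25,0],[1,0,0,0.14,0],[1,0,0,0,0],[1,0,0,0,0]]}' && python3 -m handwheel '{"deltas":[[-1,0,0,0,0],[-1,0,0,0,0],[-1,0,0,0,0],[-1,0,0,0,0],[-1,0,0,0,0],[-1,0,0,0,0],[-1,0,0,0,0]]}' 20
python3 - <<'E'
from h import *
c=cam('wrist','w7b')
# base recess / outline check using the earlier-view quality: depth plane at 8mm
go(.4657,.3606,.2,-76.6)
E
```

```text
clock: 22.5
tcp_pos: [0.6554, -0.1324, 0.0812]
orientation: [0.001, -0.005, 1.0, -0.0]
wrist_force: [0.2, 0.1, -0.2]
finger_gap: 0.0855
grip_force: 0.0
clock: 23.38
tcp_pos: [0.6551, -0.1323, 0.0808]
orientation: [0.0, -0.005, 1.0, -0.0]
wrist_force: [0.2, 0.3, 5.3]
finger_gap: 0.0516
grip_force: 22.1
tcp [ 0.6551 -0.1323  0.0808] yaw 0.53 roll 7.713 shift [13.084 -1.75  -2.981] gap 0.0514 t 23.4 F [-0.1  0.3  5.3] grip 22.1
```

```bash
python3 -m handwheel '{"deltas":[[-1,0,0,-0.15,0],[-1,0,0,-0.5,0],[-1,0,0,-0.9,0],[-1,0,0,-0.9,0],[-1,0,0,-0.9,0],[-1,0.8,0,0,0],[-1,0.8,0,0,0],[-1,0.8,0.3,0,0],[-1,0.8,0.6,0,0],[-1,0.6,0.9,0,0],[-1,0,0.95,0,0],[-1,0,0.95,0,0],[-1,0,0.95,0,0],[-1,0,0.95,0,0],[-1,0,0.95,0,0],[-1,0,0.95,0,0],[-1,0,0.95,0,0],[-1,0,0.95,0,0],[-1,0,0,0,0],[-1,0,0,0,0]]}'
python3 - <<'E'
from h import *
go(.469,.3575,.0758)
c=cam('wrist','w8')
hsv=cv2.cvtColor(c['frame'],cv2.COLOR_RGB2HSV); m=cv2.inRange(hsv,(0,0,140),(180,60,255))
cs,_=cv2.findContours(m,cv2.RETR_EXTERNAL,cv2.CHAIN_APPROX_NONE)
for k in cs:
    if cv2.contourArea(k)>2000: print('steel',k[:,0].mean(0),k[:,0].min(0),k[:,0].max(0),rect(c,k[:,0],.003))
E
```

```text
clock: 25.92
tcp_pos: [0.4989, 0.242, 0.2139]
orientation: [-0.001, -0.005, 1.0, -0.0]
wrist_force: [-0.4, -0.9, -0.9]
finger_gap: 0.0511
grip_force: 21.5
tcp [0.4989 0.242  0.2139] yaw 0.55 roll -0.0 shift [0.719 2.894 3.453] gap 0.0511 t 25.9 F [-0.4 -0.9 -0.9] grip 21.5
steel [252.26910299 311.82059801] [198 289] [309 337] [670.  242.  143.3  77.2 -87.1]
steel [255.48623853 265.94954128] [214 252] [292 285] [604.7 241.1  93.3  46.1 -89.6]
steel [365.47826087 152.73226545] [296  90] [427 216] [468.2 357.8 130.  110.3 -76.2]
steel [376.63461538  18.40865385] [237   0] [511  44] [335.9 357.5 268.1  38.9 -89.1]
steel [73.75919732 17.14715719] [13  0] [134  37] [339.2  69.2 116.8  32.5  87.5]
```

View pics/w8.png

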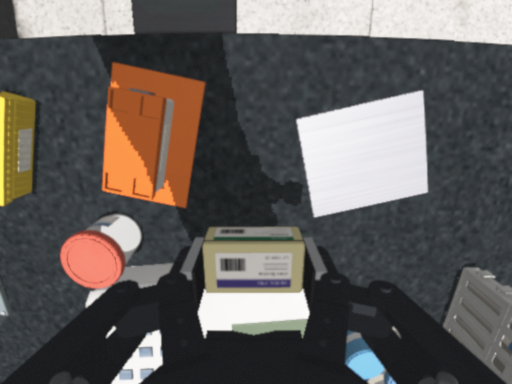

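Picture: the carton is held level at (253,258) and the steel plate is at (365,153), giving centre (468.2,357.8).

```bash
python3 -m handwheel '{"deltas":[[-1,0.24,0.9,0,0],[-1,0.24,0.9,0,0],[-1,0.24,0.9,0,0],[-1,0,0.2,0.5,0],[-1,0,0,0.8,0],[-1,0,0,0.8,0],[-1,0,0,0.7,0],[-1,0,0,0.3,0],[-1,0,0,0,0],[-1,0,0,0,0]]}'
python3 - <<'E'
from h import *
go(.4685,.358,.0758)
E
```

```text
clock: 27.22
tcp_pos: [0.4704, 0.3582, 0.0916]
orientation: [0.001, -0.004, 1.0, 0.001]
wrist_force: [-0.3, 1.0, 0.1]
finger_gap: 0.0514
grip_force: 21.5
tcp [0.4704 0.3582 0.0916] yaw 0.5 roll -0.0 shift [ 0.047 -0.005  0.394] gap 0.0514 t 27.2 F [-0.3  1.   0.1] grip 21.5
```

```bash
python3 -m handwheel '{"deltas":[[-1,0.05,0,0.2,0],[-1,0,0,0.14,0],[-1,0,0,0.06,0],[-1,0,0,0,0],[-1,0,0,0,0]]}'
python3 - <<'E'
from h import *
go(.4685,.358,.0758)
E
```

```text
clock: 27.85
tcp_pos: [0.4672, 0.3581, 0.0757]
orientation: [0.0, -0.005, 1.0, 0.0]
wrist_force: [-3.6, -1.8, 11.2]
finger_gap: 0.0511
grip_force: 22.8
tcp [0.4672 0.3581 0.0757] yaw 0.55 roll -0.0 shift [-0.032 -0.003 -0.002] gap 0.0511 t 27.9 F [-3.6 -1.8 11.2] grip 22.8
```

```bash
python3 -m handwheel '{"deltas":[[-1,0,0,-0.03,0],[0.5,0,0,0,0],[1,0,0,0,0],[1,0,0,0,0],[1,0,0,-0.4,0],[1,0,0,-0.8,0],[1,0,0,-0.9,0],[1,0,0,-0.9,0],[1,0,0,-0.9,0],[1,0,0,0,0],[1,0,0,0,0]]}'
python3 - <<'E'
from h import *
c=cam('wrist','w9'); go(.453,-.3538,.24,-7.4)
E
```

```text
clock: 29.22
tcp_pos: [0.4673, 0.358, 0.2319]
orientation: [0.0, -0.005, 1.0, 0.0]
wrist_force: [-0.6, -0.3, -0.2]
finger_gap: 0.0855
grip_force: 0.0
tcp [0.467  0.3578 0.231 ] yaw 0.53 roll 0.793 shift [ -1.945 -17.687  -0.225] gap 0.0857 t 29.3 F [-0.8 -0.1 -0.7] grip 0.0
```

View pics/w9.png

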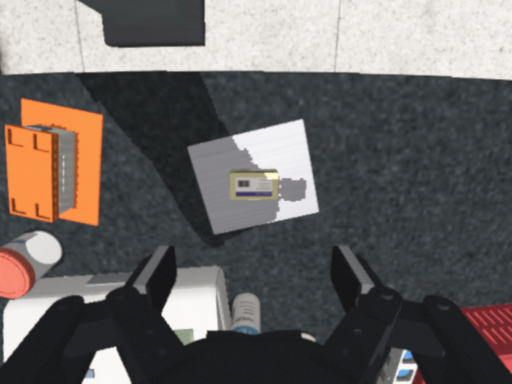

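Picture: the carton lies flat in the middle of the steel plate, at (254,184) against plate centre (256,178). Now to the blue box.

```bash
python3 -m handwheel '{"deltas":[[1,0,0,0,0.79],[1,-0.11,-0.98,0,0],[1,-0.11,-0.98,0,0],[1,-0.11,-0.98,0,0],[1,-0.11,-0.98,0,0],[1,-0.11,-0.98,0,0],[1,-0.11,-0.98,0,0],[1,-0.11,-0.98,0,0],[1,-0.11,-0.98,0,0],[1,-0.11,-0.98,0,0],[1,-0.11,-0.98,0,0],[1,-0.11,-0.98,0,0],[1,-0.11,-0.98,0,0],[1,-0.11,-0.98,0,0],[1,-0.11,-0.98,0,0],[1,-0.11,-0.98,0,0],[1,-0.11,-0.98,0,0],[1,-0.11,-0.98,0,0],[1,-0.11,-0.98,0,0],[1,0,0,0,0]]}'
python3 -m handwheel '{"deltas":[[1,0,0,0,0],[1,0,0,0,0]]}' >/dev/null
python3 - <<'E'
from h import *
c=cam('wrist','w10'); go(.453,-.3538,.0883,-7.4)
v,u=np.mgrid[0:384:1,0:512:1]; uv=np.c_[u.ravel(),v.ravel()]; P=bydepth(c,uv).reshape(384,512,3); X,Y,z=P[...,0],P[...,1],P[...,2]
m=((z>.042)&(z<.056)&(abs(X-.453)<.09)&(abs(Y+.353)<.07)).astype(np.uint8)
cs,_=cv2.findContours(m,cv2.RETR_EXTERNAL,cv2.CHAIN_APPROX_NONE)
for k in cs:
  if len(k)>40: print('lid',k[:,0].mean(0),rect(c,k[:,0],.049))
for k in blobs(c,'blue',150): print('z3',rect(c,k,.003))
E
```

```text
clock: 31.78
tcp_pos: [0.4548, -0.354, 0.2297]
orientation: [-0.001, 0.066, 0.998, 0.001]
wrist_force: [0.8, 0.4, 0.0]
finger_gap: 0.0851
grip_force: 0.0
tcp [ 0.4555 -0.3506  0.2313] yaw -7.29 roll 0.011 shift [ 0.051 -0.086  3.574] gap 0.0851 t 32.1 F [0.4 0.4 0.7] grip 0.0
lid [249.80057803 183.17630058] [ 451.8 -354.9  106.2   62.    -7.4]
z3 [ 457.1 -354.7  142.4   92.7   -7.3]
```

```bash
python3 -m handwheel '{"deltas":[[1,0.06,-0.1,0.5,0.01],[1,0,0,0.8,0],[1,0,0,0.8,0],[1,0,0,0.8,0],[1,0,0,0.4,0],[1,0,0,0.25,0],[1,0,0,0,0],[1,0,0,0,0]]}' 
python3 - <<'E'
from h import *
go(.4524,-.3545,.0883,-7.4)
E
python3 -m handwheel '{"deltas":[[-1,0,0,0,0],[-1,0,0,0,0],[-1,0,0,0,0],[-1,0,0,0,0],[-1,0,0,0,0],[-1,0,0,0,0]]}' 40
python3 - <<'E'
from h import *
go(.4524,-.3545,.0883,-7.4)
E
```

```text
clock: 33.08
tcp_pos: [0.4532, -0.356, 0.0905]
orientation: [0.001, 0.065, 0.998, -0.001]
wrist_force: [0.2, 0.2, 0.9]
finger_gap: 0.0854
grip_force: 0.0
tcp [ 0.4532 -0.356   0.0905] yaw -7.46 roll -0.006 shift [0.025 0.035 0.056] gap 0.0854 t 33.1 F [0.2 0.2 0.9] grip 0.0
clock: 33.83
tcp_pos: [0.453, -0.3558, 0.0905]
orientation: [0.001, 0.065, 0.998, -0.0]
wrist_force: [-1.1, 0.9, 6.2]
finger_gap: 0.0614
grip_force: 43.0
tcp [ 0.453  -0.3558  0.0905] yaw -7.47 roll -0.007 shift [0.02  0.03  0.056] gap 0.0614 t 33.8 F [-1.1  0.9  6.2] grip 43.0
```

```bash
python3 -m handwheel '{"deltas":[[-1,0,0,-0.15,0],[-1,0,0,-0.5,0],[-1,0,0,-0.9,0],[-1,0,0,-0.9,0],[-1,0,0,-0.8,0],[-1,0,0,0,-0.71],[-1,-0.46,0.81,0,0],[-1,-0.46,0.81,0,0],[-1,-0.46,0.81,0,0],[-1,-0.46,0.81,0,0],[-1,-0.46,0.81,0,0],[-1,-0.46,0.81,0,0],[-1,-0.46,0.81,0,0],[-1,0,0,0,0],[-1,0,0,0.6,0],[-1,0,0,0.8,0],[-1,0,0,0.6,0],[-1,0,0,0,0],[-1,0,0,0,0]]}' 
python3 - <<'E'
from h import *
go(.5839,-.1298,.0905,-0.4)
E
```

```text
clock: 36.2
tcp_pos: [0.5831, -0.1302, 0.1403]
orientation: [0.0, 0.004, 1.0, -0.0]
wrist_force: [-0.1, 0.6, -1.3]
finger_gap: 0.0614
grip_force: 44.2
tcp [ 0.5831 -0.1302  0.1403] yaw -0.41 roll -0.001 shift [-0.02   0.011  1.246] gap 0.0614 t 36.2 F [-0.1  0.6 -1.3] grip 44.2
```

```bash
python3 -m handwheel '{"deltas":[[-1,-0.02,0.01,0.4,0],[-1,0,0,0.4,0],[-1,0,0,0,0],[-1,0,0,0,0]]}'; python3 - <<'E'
from h import *
go(.5839,-.1298,.0905,-0.4); c=cam('wrist'); zt=status.get_state()['tcp_pos'][2]
for k in blobs(c,'blue',800): print(k.mean(0),'lid',rect(c,k,zt-.0415))
v,u=np.mgrid[0:384:1,0:512:1]; uv=np.c_[u.ravel(),v.ravel()]; P=bydepth(c,uv).reshape(384,512,3); X,Y,z=P[...,0],P[...,1],P[...,2]
m=((z>.004)&(z<.0125)&(abs(X-.6)<.1)&(abs(Y+.13)<.055)).astype(np.uint8)
cs,_=cv2.findContours(m,cv2.RETR_EXTERNAL,cv2.CHAIN_APPROX_NONE)
for k in cs:
  if len(k)>40: print('base',k[:,0].mean(0),k[:,0].min(0),k[:,0].max(0),rect(c,k[:,0],.008))
E
```

```text
clock: 36.7
tcp_pos: [0.5836, -0.129, 0.1072]
orientation: [-0.0, 0.003, 1.0, 0.0]
wrist_force: [0.2, -0.6, -1.9]
finger_gap: 0.0616
grip_force: 44.3
tcp [ 0.5836 -0.129   0.1072] yaw -0.36 roll 0.004 shift [-0.009 -0.019  0.418] gap 0.0616 t 36.7 F [ 0.2 -0.6 -1.9] grip 44.3
[253.29765886 249.24414716] lid [ 5.756e+02 -1.306e+02  9.270e+01  6.200e+01 -3.000e-01]
base [255.22741433 150.29595016] [188 141] [322 167] [ 533.2 -129.3   83.5   16.    89.2]
```

```bash
python3 -m handwheel '{"deltas":[[-1,-0.03,0.02,0,0],[-1,0,0,0.15,0],[-1,0,0,0.1,0],[-1,0,0,0.08,0],[-1,0,0,0.06,0],[-1,0,0,0,0],[-1,0,0,0,0]]}'; python3 - <<'E'
from h import *
go(.5848,-.1283,.0905,-0.4)
E
```

```text
clock: 37.62
tcp_pos: [0.585, -0.1284, 0.092]
orientation: [0.0, 0.003, 1.0, 0.0]
wrist_force: [-0.4, -0.5, -2.5]
finger_gap: 0.0614
grip_force: 44.3
tcp [ 0.585  -0.1284  0.092 ] yaw -0.37 roll 0.003 shift [0.004 0.002 0.036] gap 0.0614 t 37.6 F [-0.4 -0.5 -2.5] grip 44.3
```

Feet are inside the recesses with no contact force. I'll lower to the bottom.

```bash
python3 -m handwheel '{"deltas":[[-1,0,0,0.03,0],[-1,0,0,0.02,0],[-1,0,0,0,0],[-1,0,0,0,0]]}'; python3 - <<'E'
from h import *
go(.5848,-.1283,.0905,-0.4)
E
```

```text
clock: 38.12
tcp_pos: [0.585, -0.1284, 0.0906]
orientation: [0.0, 0.003, 1.0, -0.0]
wrist_force: [-2.1, 0.3, 5.2]
finger_gap: 0.0616
grip_force: 45.0
tcp [ 0.585  -0.1284  0.0906] yaw -0.37 roll 0.003 shift [0.006 0.003 0.001] gap 0.0616 t 38.1 F [-2.1  0.3  5.2] grip 45.0
```

```bash
python3 -m handwheel '{"deltas":[[0.5,0,0,0,0],[1,0,0,0,0],[1,0,0,0,0],[1,0,0,-0.4,0],[1,0,0,-0.8,0],[1,0,0,-0.9,0],[1,0,0,-0.9,0],[1,0,0,-0.7,0],[1,0,0,0,0],[1,0,0,0,0]]}'
python3 - <<'E'
from h import *
c=cam('wrist','w11'); go(.4519,.1333,.23,-11.8)
for k in blobs(c,'blue',800): print(k.mean(0),'lid',rect(c,k,.049))
v,u=np.mgrid[0:384:1,0:512:1]; uv=np.c_[u.ravel(),v.ravel()]; P=bydepth(c,uv).reshape(384,512,3); X,Y,z=P[...,0],P[...,1],P[...,2]
m=((abs(X-.583)<.045)&(abs(Y+.13)<.025)); q=P[m]; q=q[abs(q[:,2]-np.median(q[:,2]))<.002]
A=np.c_[q[:,:2]-[.583,-.13],np.ones(len(q))]; print('lid plane',np.linalg.lstsq(A,q[:,2],rcond=None)[0])
m=((z>.004)&(z<.0115)&(abs(X-.6)<.1)&(abs(Y+.13)<.055)).astype(np.uint8)
cs,_=cv2.findContours(m,cv2.RETR_EXTERNAL,cv2.CHAIN_APPROX_NONE)
for k in cs:
  if len(k)>60: print('base',rect(c,k[:,0],.008))
E
```

```text
clock: 39.38
tcp_pos: [0.5846, -0.1283, 0.2378]
orientation: [-0.0, 0.003, 1.0, 0.0]
wrist_force: [0.5, 0.8, -0.4]
finger_gap: 0.0855
grip_force: 0.0
tcp [ 0.5843 -0.1282  0.2371] yaw -0.37 roll 1.143 shift [4.577 5.722 0.177] gap 0.0854 t 39.4 F [-0.6  0.6 -0. ] grip 0.0
[44.64778325 61.15024631] lid [ 464.3 -319.8  108.8   79.1   -7.4]
[252.95859873 185.13057325] lid [ 5.844e+02 -1.302e+02  1.030e+02  6.050e+01 -4.000e-01]
lid plane [-0.06892784  0.00098912  0.24641273]
base [ 6.048e+02 -1.296e+02  1.591e+02  8.450e+01 -4.000e-01]
```

View pics/w11.png

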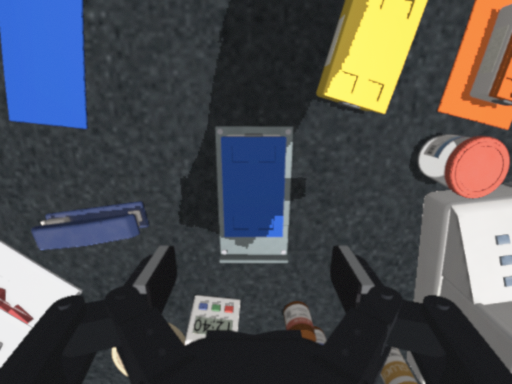

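Picture: the blue box is on the base, lid at (253,185), square with the base (yaw -0.4° for both) and off by about 1.6 mm, within the recess slack. I'll check the lid height, then move to the orange box.

```bash
python3 - <<'E'
from h import *
c=cam('wrist'); k=blobs(c,'blue',800)
for kk in k:
  if abs(kk.mean(0)[0]-253)<20:
    m=np.zeros(c['depth'].shape,np.uint8); cv2.fillPoly(m,[kk],1); m=cv2.erode(m,np.ones((9,9)))
    v,u=np.nonzero(m); q=bydepth(c,np.c_[u,v]); q=q[abs(q[:,2]-np.median(q[:,2]))<.003]
    A=np.c_[q[:,:2]-[.583,-.13],np.ones(len(q))]; print('lid plane',np.linalg.lstsq(A,q[:,2],rcond=None)[0])
E
python3 -m handwheel '{"deltas":[[1,0,0,0,0.57],[1,0,0,0,0.57],[1,0.57,0.71,0,0],[1,0.57,0.71,0,0],[1,0.57,0.71,0,0],[1,0.57,0.71,0,0],[1,0.57,0.71,0,0],[1,0.57,0.71,0,0],[1,0.57,0.71,0,0],[1,0.57,0.71,0,0],[1,0,0,0,0],[1,0,0,0,0],[1,0,0,0,0]]}'
python3 - <<'E'
from h import *
c=cam('wrist'); go(.4525,.1333,.0843,-11.8)
v,u=np.mgrid[0:384:1,0:512:1]; uv=np.c_[u.ravel(),v.ravel()]; P=bydepth(c,uv).reshape(384,512,3); X,Y,z=P[...,0],P[...,1],P[...,2]
m=((z>.042)&(z<.056)&(abs(X-.453)<.08)&(abs(Y-.133)<.06)).astype(np.uint8)
cs,_=cv2.findContours(m,cv2.RETR_EXTERNAL,cv2.CHAIN_APPROX_NONE)
for k in cs:
  if len(k)>40: print('lid',k[:,0].mean(0),rect(c,k[:,0],.049))
for k in blobs(c,'orange',800): print('mat',rect(c,k,.003))
E
```

```text
lid plane [-0.00022854  0.00143646  0.04845708]
clock: 41.1
tcp_pos: [0.4531, 0.1305, 0.2376]
orientation: [-0.0, 0.103, 0.995, -0.0]
wrist_force: [-1.1, -0.3, 0.5]
finger_gap: 0.0856
grip_force: 0.0
tcp [0.4531 0.1305 0.2376] yaw -11.85 roll -0.005 shift [0.028 0.066 3.834] gap 0.0854 t 41.1 F [-0.8 -0.6  0.2] grip 0.0
lid [256.60948905 183.9379562 ] [451.4 133.   93.1  46.  -11.8]
mat [453.1 133.4 136.   92.6 -11.8]
```

```bash
python3 -m handwheel '{"deltas":[[1,0.04,0.06,0.6,0],[1,0,0,0.8,0],[1,0,0,0.8,0],[1,0,0,0.8,0],[1,0,0,0.5,0],[1,0,0,0.33,0],[1,0,0,0,0],[1,0,0,0,0]]}' && python3 -m handwheel '{"deltas":[[-1,0,0,0,0],[-1,0,0,0,0],[-1,0,0,0,0],[-1,0,0,0,0],[-1,0,0,0,0],[-1,0,0,0,0],[-1,0,0,0,0]]}' 35
python3 - <<'E'
from h import *
go(.5844,-.130,.2,-0.4)
E
```

```text
clock: 42.15
tcp_pos: [0.4523, 0.1338, 0.0854]
orientation: [0.001, 0.103, 0.995, 0.0]
wrist_force: [0.0, -0.0, -0.2]
finger_gap: 0.0853
grip_force: 0.0
clock: 43.02
tcp_pos: [0.4519, 0.134, 0.0853]
orientation: [0.001, 0.103, 0.995, 0.0]
wrist_force: [-1.1, -0.8, 5.1]
finger_gap: 0.0455
grip_force: 35.5
tcp [0.4519 0.134  0.0853] yaw -11.77 roll -1.137 shift [-3.358 -6.577 -2.867] gap 0.0455 t 43.0 F [-1.1 -0.8  5.1] grip 35.5
```

```bash
python3 -m handwheel '{"deltas":[[-1,0,0,-0.15,0],[-1,0,0,-0.5,0],[-1,0,0,-0.9,0],[-1,0,0,-0.9,0],[-1,0,0,-0.9,0],[-1,0,0,0,-0.57],[-1,0,0,0,-0.57],[-1,-0.42,-0.82,0,0],[-1,-0.42,-0.82,0,0],[-1,-0.42,-0.82,0,0],[-1,-0.42,-0.82,0,0],[-1,-0.42,-0.82,0,0],[-1,-0.42,-0.82,0,0],[-1,-0.42,-0.82,0,0],[-1,-0.42,-0.82,0,0],[-1,0,0,0.6,0],[-1,0,0,0.7,0],[-1,0,0,0,0],[-1,0,0,0,0]]}'
python3 - <<'E'
from h import *
go(.5849,-.1295,.1263,-0.4); c=cam('wrist'); zt=status.get_state()['tcp_pos'][2]
for k in blobs(c,'orange',800): print(k.mean(0),'olid',rect(c,k,zt-.0363))
for k in blobs(c,'blue',300): print(k.mean(0),k.min(0),k.max(0),'blid',rect(c,k,.049))
E
```

```text
clock: 45.4
tcp_pos: [0.5844, -0.1292, 0.1674]
orientation: [0.0, 0.003, 1.0, 0.0]
wrist_force: [0.3, 0.2, -1.2]
finger_gap: 0.0454
grip_force: 36.5
tcp [ 0.5844 -0.1292  0.1674] yaw -0.36 roll 0.004 shift [-0.011 -0.006  1.027] gap 0.0454 t 45.4 F [ 0.3  0.2 -1.2] grip 36.5
[253.15481172 256.21757322] olid [ 5.751e+02 -1.309e+02  7.720e+01  4.590e+01 -5.000e-01]
[18.64201183 68.00295858] [0 0] [ 42 134] blid [ 478.2 -288.9   85.2   32.1   -8.3]
[254.6069869  159.87772926] [211 147] [298 177] blid [ 542.4 -130.    60.8   21.4   88.2]
```

```bash
python3 -m handwheel '{"deltas":[[-1,0,0.015,0.4,0],[-1,0,0,0.3,0],[-1,0,0,0.15,0],[-1,0,0,0.1,0],[-1,0,0,0.04,0],[-1,0,0,0,0],[-1,0,0,0,0]]}'
python3 - <<'E'
from h import *
go(.5845,-.1286,.1263,-0.4)
E
```

```text
clock: 46.32
tcp_pos: [0.5845, -0.1288, 0.1274]
orientation: [0.0, 0.003, 1.0, -0.0]
wrist_force: [0.1, 0.9, -2.0]
finger_gap: 0.0455
grip_force: 36.6
tcp [ 0.5845 -0.1288  0.1274] yaw -0.37 roll 0.003 shift [0.001 0.005 0.028] gap 0.0455 t 46.3 F [ 0.1  0.9 -2. ] grip 36.6
```

```bash
python3 -m handwheel '{"deltas":[[-1,0,0,0.02,0],[-1,0,0,0.02,0],[-1,0,0,0,0],[-1,0,0,0,0]]}'
python3 -m handwheel '{"deltas":[[0.2,0,0,0,0],[1,0,0,0,0],[1,0,0,0,0],[1,0,0,0,0],[1,0,0,-0.4,0],[1,0,0,-0.8,0],[1,0,0,-0.9,0],[1,0,0,-0.9,0],[1,0,0,-0.9,0],[1,0,0,0,0],[1,0,0,0,0],[1,0,0,0,0]]}'
python3 - <<'E'
from h import *
c=cam('wrist'); go(.45,-.13,.26)
for col,z in (('orange',.09),('blue',.049)):
  for kk in blobs(c,col,300):
   if abs(kk.mean(0)[0]-253)<30 and kk.mean(0)[1]<250:
    print(col,kk.mean(0),rect(c,kk,z))
    if col=='orange':
     m=np.zeros(c['depth'].shape,np.uint8); cv2.fillPoly(m,[kk],1); m=cv2.erode(m,np.ones((9,9)))
     v,u=np.nonzero(m); q=bydepth(c,np.c_[u,v]); q=q[abs(q[:,2]-np.median(q[:,2]))<.003]
     A=np.c_[q[:,:2]-[.583,-.13],np.ones(len(q))]; print('lid plane',np.linalg.lstsq(A,q[:,2],rcond=None)[0])
s=cam('scene'); cv2.imwrite('pics/scene1.png',cv2.resize(s['frame'][130:340,140:400],None,fx=2.8,fy=2.8,interpolation=cv2.INTER_CUBIC)[:,:,::-1])
E
```

```text
clock: 46.82
tcp_pos: [0.5845, -0.1288, 0.1263]
orientation: [0.0, 0.003, 1.0, -0.0]
wrist_force: [-1.0, 0.1, 5.1]
finger_gap: 0.0456
grip_force: 37.2
clock: 48.32
tcp_pos: [0.5837, -0.1285, 0.2803]
orientation: [-0.001, 0.003, 1.0, 0.0]
wrist_force: [-1.2, 0.2, 0.0]
finger_gap: 0.0855
grip_force: 0.0
tcp [ 0.5837 -0.1285  0.2802] yaw -0.37 roll -0.0 shift [ 3.342 -0.058  0.506] gap 0.0853 t 48.4 F [ 0.1  0.1 -0.4] grip 0.0
orange [252.72156863 187.51372549] [ 5.849e+02 -1.304e+02  9.140e+01  4.430e+01 -4.000e-01]
lid plane [0.00058259 0.00132264 0.0894802 ]
blue [252.85176471 169.45176471] [ 5.839e+02 -1.298e+02  1.007e+02  6.100e+01 -4.000e-01]
```

View pics/scene1.png

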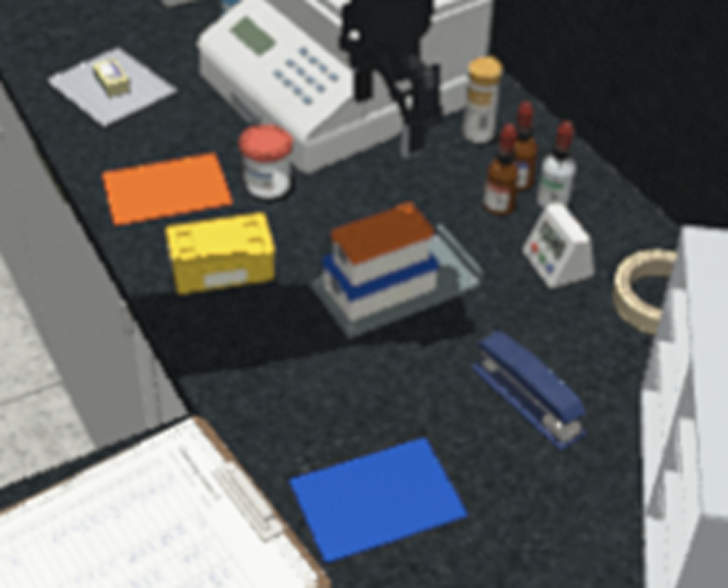

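The stack is rebuilt with both lids at seated height and level, the mats are empty, and the carton lies on the plate at (113,75). The cup, stapler and timer look undisturbed.

```bash
python3 -c "
from workcell import hand_in
print(hand_in())"
```

```text
the job is handed in; nothing more can be done
None
```

The job is handed in at about 48 s of the 144 s allowed: the carton lies flat in the middle of the steel plate, and the stack is back on the base. The last pictures showed both boxes fully down and level, and the cup, stapler and timer looked undisturbed.

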